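# Copy a jar-lane guide angle with a bevel gauge

## Task

Copy the angle of the blue lane guide to the green one with the bevel gauge. Seat the gauge fully home in the blue guide's lane, its stock flat along the fence and against the stop and its blade lying along the blue guide; there press the red clamp lever right down to lock it. Then carry the locked gauge to the other lane, seat it home in the same way so that its blade brings the green guide to the same angle, and let go of it there, still locked; leave the blue guide and the other things on the bench as they are.

Things in the scene. Friction and masses are not known exactly. Their poses are not given: they have to be found in the camera images.
- gauge: Bevel gauge, about 0.36 kg, lying flat. Origin on its underside below the blade's pivot, z up. Its aluminium stock is a bar 36 to 136 mm behind the origin (own -x), from y = 0 (face that goes against the fence) to y = +22 mm, 12 mm high. Ahead of the bar only a neck 13 to 17 mm up and a steel disc round the pivot (radius 20, 17 to 23 mm up), which pass above fence and guide.
- gauge_handle (a point): Centre of the upright black handle block on the stock: 30 mm along the stock, 18 mm across it (grip it across, along the gauge's y), from 12 to 57 mm above the underside. In the gauge's frame this point is at x -100, y +11, z 34.5 mm. Frame as the gauge.
- gauge_blade (a joint): Angle (rad) between yellow blade and stock: 0 = folded along the stock (-x), growing towards the gauge's +y, up to 1.5; starts wider than the blue guide's angle. Its friction joint is stiff (0.16 N m, about 1.5 N at the tip) and stays where it is left; sliding the gauge home with the blade against the bolted guide turns it. Its friction is the same with the clamp up or down.
- blade_tip (a point): Far end of the blade's outer face (the one that lies along a guide), 115 mm from the pivot, 10 mm up. The outer face's line passes through the gauge's origin; the blade is 12 mm thick towards the stock. From 45 to 115 mm it reaches down to 0.5 mm above the underside; nearer the pivot it is a strip 17.5 to 21.5 mm up. The frame's -x points from pivot to tip.
- clamp (a joint): Red clamp lever above the stock: 0 = raised (unlocked), 0.8 rad = pressed right down, flat along the stock (locked). Stays where left; 1 to 2 N near its end moves it. Hinge level and across the stock, in the gauge's frame at x 0, y +11, z 32 mm; lever 60 mm long, 14 wide, 6 thick, pointing to the handle; flat, its top is 37 mm above the underside.
- clamp_tip (a point): End of the clamp lever, 60 mm from its hinge.
- set_lane: Lane shoe with the blue guide, fixed: white plate 200 x 150 x 6 mm, origin under its centre. Fence: dark bar 10 mm high along x, its inner face (towards +y) at y = -50 mm, x = -65 to +85 mm. A stop block 6 mm wide, 10 high stands at the fence, its face 36 mm from the corner: the stock's end meets it. The lane's mouth is at -x. Both lanes are alike and parallel.
- set_lane_corner (a point): Corner of the blue lane, on the plate's top (6 mm above the bench): where fence face and guide face meet, at the guide's pivot. A fully seated gauge has its origin here and its x along the lane's x.
- set_guide (a joint): Angle (rad) of the blue guide from the fence (from -x towards +y); bolted, it does not turn.
- set_guide_tip (a point): Far end of the blue guide's inner face: 95 mm from the corner, 12 mm above the plate. The guide bar is 12 mm high and 10 mm thick away from the fence. The frame's -x points along the guide from corner to tip.
- new_lane: Lane shoe with the green guide; shape as the other lane.
- new_lane_corner (a point): Corner of the green lane, as for the blue one.
- new_guide (a joint): Angle (rad) of the green guide from the fence, starting narrower than the blue one. It turns easily (0.045 N m, about 0.5 N at its tip, less than the gauge's blade) and stays where it is left.
- new_guide_tip (a point): Far end of the green guide's inner face, as for the blue one.
- jar0: Closed amber jar with white lid, 54 mm across, 62 mm high, a bystander. Origin under its centre.
- jar1: Closed amber jar with white lid, 54 mm across, 62 mm high, a bystander. Origin under its centre.
- jar2: Closed amber jar with white lid, 54 mm across, 62 mm high, a bystander. Origin under its centre.
- jar3: Closed amber jar with white lid, 54 mm across, 62 mm high, a bystander. Origin under its centre.
- jar4: Closed amber jar with white lid, 54 mm across, 62 mm high, a bystander. Origin under its centre.
- lid_stack: White stack of lids, 56 mm across, 24 mm high, a bystander.
- screwdriver: Loose screwdriver, a bystander.

How it is judged:
By the outcome, as a careful person would: the job done as asked, in the order asked, and still so for the second after the job is handed in, with the robot touching nothing.
It also fails if it takes over 72 s, if anything falls off the work surface, if the arm or the gripper's body presses on something with over 40 N, if the wrist force passes 120 N, or if a joint passes its speed limit or range.

## Robot

A 6-joint arm with a two-finger parallel gripper is mounted at the origin on the work surface. World frame = base frame: x ahead of the robot, y to its left, z up, the work surface at z = 0. Lengths are in m, angles in degrees, forces in N, time in s.
With the tool pointing down it reaches from about 0.375 to 0.9 m from the base axis. Payload 3.1 kg.
Tool frame: the origin (TCP) lies at the very end of the fingers, on their centre line; the grasp point (between the pads) lies 19 mm behind it (grip_point_offset is the distance from the TCP to the grasp point, in m); y points along the fingers, x is the direction in which the jaws open and shut, and the axes are right-handed (so a half turn about y gives the same grasp; the last joint's range is limited). The gripper opens to 87 mm and grips with 3 to 60 N. Pads are 19 mm wide; open, the fingers measure 117 mm over their backs; the gripper's body (75 mm by 190 mm) begins 51 mm behind the grasp point.
Start: joints at [66.32, 30.224, 82.088, -0, 67.689, -10.227], TCP at [0.145, 0.608, 0.223] pointing down, gripper open.
Joint ranges: [-176.69, 176.69], [-43.24, 126.21], [12.49, 139.97], [-82, 262], [0, 151.66], [-163.58, 163.58]. Speed limits (degrees/s): [159.86, 159.86, 180, 180, 180, 180].

## Interface

Orientations are given as a 3x3 rotation matrix whose columns are the frame's x, y, z axes.
In Python, from rig import * gives the robot as it stands.
- The arm moves only by the tool send_rows, never from a script. Its argument "moves" is text: rows parted by semicolons, each of 5 numbers parted by spaces: the finger opening in mm, from 0 to 87, then the shift along the tool's x, y, z in mm, then the turn about the tool's y in degrees. In form: fingers dx dy dz yaw; .... A call has 1 to 20 rows; each row shifts and turns the commanded pose from where the row before left it, along the tool's axes as they then stand; what a row does not reach is not made up. A row lasts 1/12 s, in which the tool goes at most 41.7 mm and 7.16 degrees, less where a joint would pass 70% of its speed; a pose out of reach is approached as far as the arm can. A call is refused whole if a number of a shift passes 41.7 or a number of a turn 7.16, either way. A call with a gripper value outside its range is refused whole. The fingers move at their own pace and stop on an object; the grip force is fixed at half the most. Time passes only in rows, so rows that do not move let the fingers close. It gives the time, the measured TCP pose, the force and the opening at its end, in the units of the state.
- read_state(): the state, without advancing time (a new reading comes with each control period).
- capture(name): name is "scene" or "top"; returns a dict with "image" (420x560x3 uint8, blue, green, red), "z_map" (420x560 float32, m along the optical axis (not along the pixel's ray), 0 where there is no reading), "mtx" (3x3 intrinsics, pixels), "distortion" ([k1, k2, p1, p2, k3] as OpenCV has them; the pictures are not rectified), "origin" and "rotation" of the camera in the world. Camera axes: x right, y up, looking along -z (the intrinsics and any distortion apply to the point x, -y, -z); pixel columns grow to the right and rows downward; lengths in m; the calibration is good to about 2 mm. A picture is of the moment at which its call begins.
- hand_in(): hands the job in, once; it reports no verdict.
Trained networks look in a picture, given as the dict that the camera call returned (one of the last four; its "shot" number tells which), for a name from the list of things; names that differ only in an ending like _2 or _b are one class to them, and where a whole thing is asked for, a point or a joint stands for the part that bears it (a point fixed in the world has none). Each returns a list of dicts, best first, with "p" (0 to 1); they miss things now and then, are a little off and sometimes report something else, mostly with a low value. They report only what shows in the picture. A call takes as long as a camera call.
- search_frame(picture, name): "bbox" ([left, top, right, bottom] in pixels, round what is visible of it).
- masks_of(picture, name): "region" (420x560 bool, what is visible of it) and "bbox" ([left, top, right, bottom] in pixels, round what is visible of it).
- mark_of(picture, name): "pixel" ([row, column] in pixels: a listed point, or the origin of a listed thing).
The state is a dict: "time_s": time; "joint_positions": joint angles; "qvel": joint speeds; "tau": joint torques, N m; "position": TCP position; "tcp_rot": TCP orientation; "force": force on the tool from outside, world axes, zero at the start; "moment": the same for the moment, N m; "opening": opening from 0.0 (shut) to 1.0 (fully open).
Only numpy, scipy, OpenCV 4.12 (cv2) and the standard library are available. Lean on these libraries where they do the work, as an engineer would, in place of code of your own. Each camera call takes 0.05 s, during which the arm holds its last target. There are 200 camera calls.

## Working session

There is one attempt and no reset: what is moved stays moved. The work goes in short steps, Python scripts to look and compute and a tool call to move; the robot and the scene stay as the last step left them, time stands still between calls to the robot, and variables do not carry over. Pictures are saved under pics/ and viewed, about 8 in all and at most 12, crops included, and the job is handed in when it is done.

Besides the shell and the picture viewer there is one more tool, called after ">>>" by a JSON object that holds its "fn" and its "kwargs", one argument or row to a line. send_rows: Moves the arm, as the interface text tells. Its arguments: {"type":"object","properties":{"moves":{"type":"string"}},"required":["moves"]}

```bash
mkdir -p pics; ls
cat > h.py <<'E'
from rig import *
import numpy as np, cv2
def ray(c,px):  # px (row,col)
    p=cv2.undistortPoints(np.array([[[px[1],px[0]]]],float),np.array(c["mtx"]),np.array(c["distortion"]))[0,0]
    return np.array(c["rotation"])@np.array([p[0],-p[1],-1.0])
def at_z(c,px,z):
    d=ray(c,px);o=np.array(c["origin"]);return o+d*(z-o[2])/d[2]
def proj(c,P):
    q=np.array(c["rotation"]).T@(np.array(P)-np.array(c["origin"]))
    r,_=cv2.projectPoints(np.array([[q[0],-q[1],-q[2]]]),np.zeros(3),np.zeros(3),np.array(c["mtx"]),np.array(c["distortion"]))
    return r[0,0]
E
python3 - <<'E'
from h import *
s=read_state();print(s["time_s"],s["position"],s["tcp_rot"],s["force"],s["opening"])
Z=dict(gauge=0,gauge_handle=.0345,blade_tip=.01,clamp_tip=.07,set_lane=0,set_lane_corner=.006,set_guide_tip=.018,new_lane=0,new_lane_corner=.006,new_guide_tip=.018)
for n in("top","scene"):
    c=capture(n);cv2.imwrite(f"pics/{n}0.png",c["image"]);print(n,c["origin"],np.round(c["rotation"],3).tolist(),c["mtx"])
    for k,z in Z.items():
        for m in mark_of(c,k)[:2]:print(k,np.round(m["pixel"]),round(m["p"],2),np.round(at_z(c,m["pixel"],z),4))
E
```

```text
pics
0.0 [0.14507078 0.60715448 0.2215587 ] [[ 2.32664261e-01 -8.72170349e-04 -9.72556724e-01]
 [ 9.72554661e-01 -2.03781557e-03  2.32665595e-01]
 [-2.18481527e-03 -9.99997543e-01  3.74106485e-04]] [ 0.24837512 -0.06219404  0.03336783] 1.0002332173177781
top [4.31010331e-01 3.80543559e-04 1.09750395e+00] [[-0.016, 0.988, -0.151], [-1.0, -0.018, -0.013], [-0.015, 0.151, 0.988]] [[436.49036182   0.         282.66847784]
 [  0.         436.49036182 200.95178772]
 [  0.           0.           1.        ]]
gauge [213. 305.] 0.88 [ 0.5663 -0.0425  0.    ]
gauge_handle [249. 316.] 0.61 [ 0.4741 -0.0646  0.0345]
blade_tip [246. 275.] 0.64 [0.4833 0.0353 0.01  ]
clamp_tip [228. 312.] 0.64 [ 0.5218 -0.0533  0.07  ]
set_lane [226. 198.] 0.56 [0.5389 0.2316 0.    ]
set_lane_corner [192. 223.] 0.8 [0.623  0.1659 0.006 ]
set_guide_tip [162. 282.] 0.51 [0.6953 0.0146 0.018 ]
set_guide_tip [150. 330.] 0.25 [ 0.7253 -0.1078  0.018 ]
new_lane [227. 402.] 0.73 [ 0.5266 -0.2864  0.    ]
new_lane_corner [193. 419.] 0.88 [ 0.6106 -0.3344  0.006 ]
new_guide_tip [226. 408.] 0.71 [ 0.5274 -0.2984  0.018 ]
sc
[... 180 characters left out ...]
 202.65984447]
 [  0.           0.           1.        ]]
gauge [219. 257.] 0.6 [ 0.5634 -0.0339  0.    ]
gauge_handle [179. 248.] 0.81 [ 0.4617 -0.06    0.0345]
blade_tip [193. 288.] 0.89 [0.4885 0.0462 0.01  ]
clamp_tip [189. 252.] 0.52 [ 0.5216 -0.0472  0.07  ]
set_lane [212. 362.] 0.88 [0.5425 0.2371 0.    ]
set_lane_corner [237. 344.] 0.64 [0.6198 0.1817 0.006 ]
set_guide_tip [215. 366.] 0.71 [0.5624 0.2403 0.018 ]
set_guide_tip [193. 288.] 0.54 [0.4964 0.0448 0.018 ]
new_lane [207. 160.] 0.7 [ 0.5298 -0.288   0.    ]
new_lane_corner [236. 138.] 0.81 [ 0.6218 -0.3277  0.006 ]
new_lane_corner [202. 433.] 0.41 [0.5132 0.4236 0.006 ]
new_guide_tip [203. 160.] 0.58 [ 0.5298 -0.2836  0.018 ]
```

```bash
cd pics; python3 -c "
import cv2,numpy as np
a=cv2.imread('top0.png');b=cv2.imread('scene0.png');cv2.imwrite('both0.png',cv2.resize(a,(800,600)));cv2.imwrite('s0.png',cv2.resize(b,(800,600)))"
```

```text
(no output)
```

View pics/both0.png

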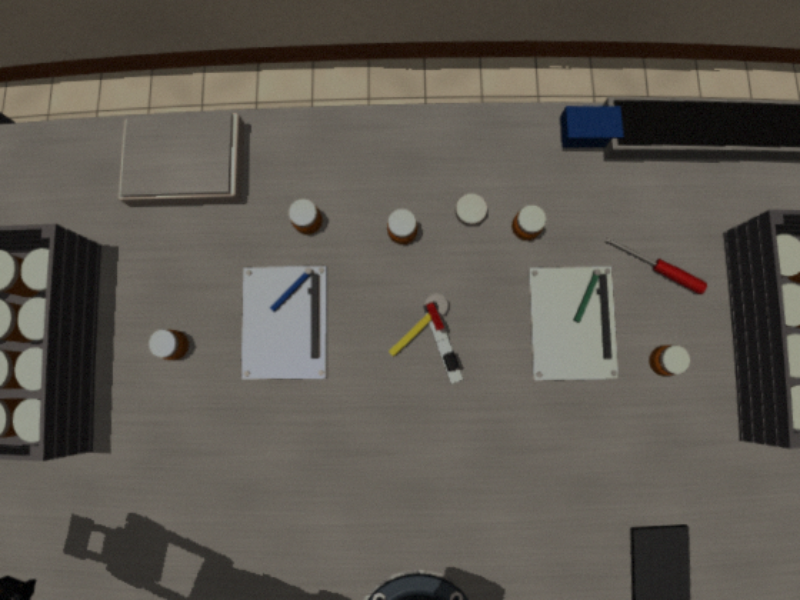

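View pics/s0.png

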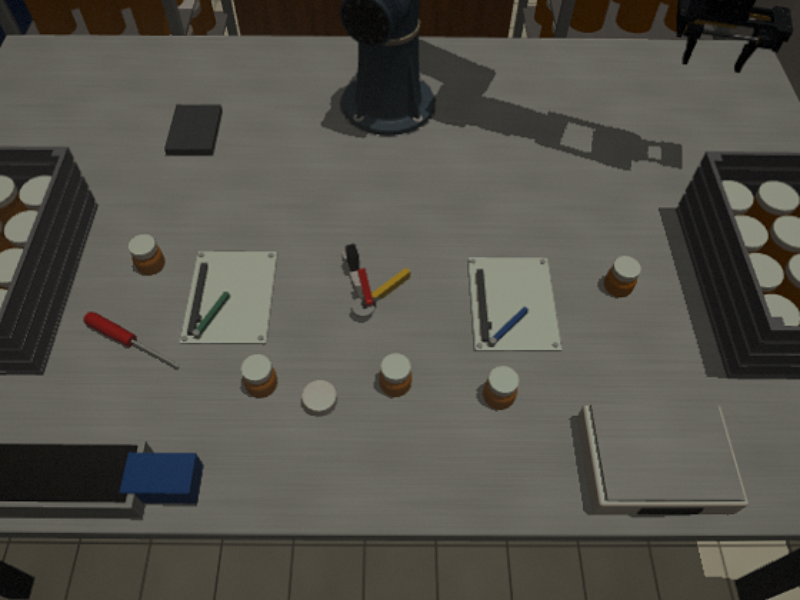

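```bash
cat >> h.py <<'E'
def pts(c,m,z):
    return np.array([at_z(c,(r,q),z)[:2] for r,q in zip(*np.nonzero(m))])
def line(P):
    v=cv2.fitLine(P.astype(np.float32),cv2.DIST_HUBER,0,.001,.001).ravel();return v
def lane(c,n):
    m=masks_of(c,n)
    if not m: return None
    m=m[0]; k,_=cv2.findContours(cv2.morphologyEx(m["region"].astype(np.uint8),cv2.MORPH_CLOSE,np.ones((5,5))),0,cv2.CHAIN_APPROX_NONE)
    k=max(k,key=cv2.contourArea)[:,0]
    P=np.array([at_z(c,(r,q),.006)[:2] for q,r in k]);return m["p"],cv2.minAreaRect((P*1000).astype(np.float32))
E
python3 - <<'E'
from h import *
for n in("top","scene"):
    c=capture(n)
    for l in("set_lane","new_lane"):print(n,l,lane(c,l))
    hsv=cv2.cvtColor(c["image"],cv2.COLOR_BGR2HSV);H,S,V=cv2.split(hsv)
    for k in("set_guide","new_guide","gauge_blade","clamp","gauge","gauge_handle"):
        for m in masks_of(c,k)[:1]:
            R=m["region"];z={"set_guide":.018,"new_guide":.018,"gauge_blade":.0215,"clamp":.06,"gauge":.012,"gauge_handle":.012}[k]
            P=pts(c,R,z);v=line(P);print(n,k,round(m["p"],2),m["bbox"],R.sum(),"ang",round(np.degrees(np.arctan2(v[1],v[0])),1),"c",P.mean(0).round(4),P.min(0).round(3),P.max(0).round(3))
            if k=="gauge":
                D=R&(V<60);print("  dark",D.sum());
                if D.sum()>3:print(pts(c,D,.045).mean(0))
                W=R&(S<60)&(V>130);print("  white",W.sum());
                if W.sum()>5:v=line(pts(c,W,.012));print(np.degrees(np.arctan2(v[1],v[0])),v[2:])
    b=c["image"][170:275,250:350] if n=="top" else c["image"][160:235,230:310]
    cv2.imwrite(f"pics/c_{n}.png",cv2.resize(b,None,fx=5,fy=5,interpolation=cv2.INTER_CUBIC))
a=cv2.imread("pics/c_top.png");b=cv2.imread("pics/c_scene.png")
b=cv2.resize(b,(int(b.shape[1]*.7),int(b.shape[0]*.7)));o=np.zeros((525,780,3),np.uint8);o[:525,:500]=a;o[:b.shape[0],500:]=b[:,:280];cv2.imwrite("pics/c0.png",o)
E
```

```text
top set_lane (0.57, ((539.6610717773438, 230.03823852539062), (199.1487579345703, 148.75131225585938), 0.18955650925636292))
top new_lane (0.78, ((530.8695678710938, -283.01177978515625), (150.33544921875, 203.67991638183594), 89.93319702148438))
top set_guide 0.74 [191.8, 188.1, 217.4, 215.3] 178 ang -43.1 c [0.5959 0.2148] [0.562 0.182] [0.632 0.248]
top new_guide 0.54 [397.2, 189.5, 417.6, 224.3] 194 ang -26.1 c [ 0.5731 -0.3061] [ 0.529 -0.329] [ 0.618 -0.283]
top gauge_blade 0.75 [272.0, 202.2, 314.2, 251.2] 329 ang -44.6 c [ 0.5347 -0.0142] [ 0.481 -0.058] [0.584 0.042]
top clamp 0.5 [369.3, 188.0, 432.4, 265.1] 4514 ang -4.1 c [ 0.5238 -0.268 ] [ 0.429 -0.34 ] [ 0.618 -0.197]
top gauge 0.71 [191.8, 185.3, 219.8, 218.5] 192 ang -43.7 c [0.5951 0.2175] [0.56  0.181] [0.636 0.252]
  dark 20
[0.58220303 0.21102041]
  white 21
-46.55903 [0.6160609  0.20409818]
top gauge_handle 0.58 [275.3, 204.9, 325.8, 267.0] 869 ang 16.8 c [ 0.5133 -0.0371] [ 0.43  -0.083] [0.585 0.04 ]
scene set_lane (0.6, ((542.20947265625, 225.2193603515625), (200.00814819335938, 150.6152801513672), 0.46948200
[... 195 characters left out ...]
.4 c [0.602  0.2086] [0.562 0.175] [0.638 0.246]
scene new_guide 0.65 [133.7, 204.5, 164.6, 232.8] 222 ang -26.2 c [ 0.5816 -0.3081] [ 0.535 -0.332] [ 0.625 -0.283]
scene gauge_blade 0.64 [244.9, 187.3, 285.2, 222.6] 339 ang -46.1 c [ 0.5336 -0.0111] [ 0.482 -0.062] [0.584 0.04 ]
scene clamp 0.66 [249.8, 186.3, 261.2, 213.9] 175 ang 12.1 c [ 0.5467 -0.0392] [ 0.507 -0.052] [ 0.585 -0.026]
scene gauge 0.94 [241.6, 171.6, 288.5, 220.9] 922 ang 20.1 c [ 0.5054 -0.0346] [ 0.415 -0.086] [0.578 0.043]
  dark 225
[ 0.50496316 -0.05540992]
  white 20
17.599556 [ 0.4964569  -0.05878716]
scene gauge_handle 0.76 [240.3, 169.1, 290.1, 217.6] 894 ang 19.9 c [ 0.5063 -0.0358] [ 0.419 -0.086] [0.578 0.04 ]
```

View pics/c0.png

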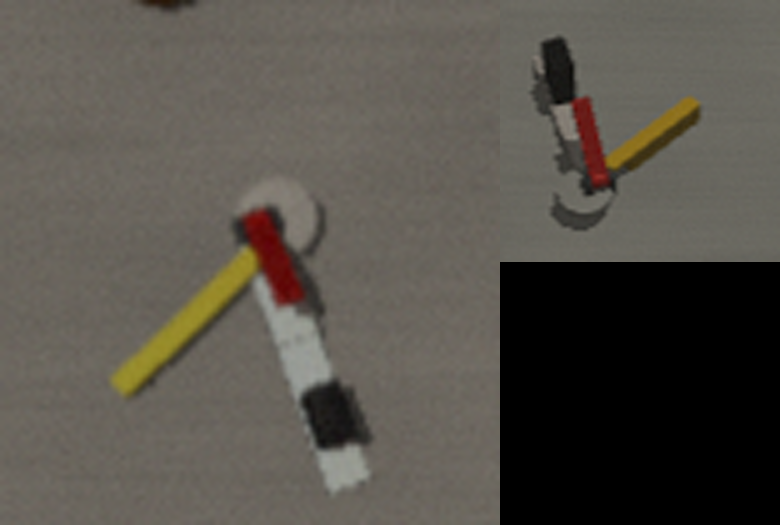

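Run:
```python
from h import *
for n in("top","scene"):
    c=capture(n);R=masks_of(c,"gauge_handle")[0]["region"]
    R=cv2.dilate(R.astype(np.uint8),np.ones((5,5)))>0
    H,S,V=cv2.split(cv2.cvtColor(c["image"],cv2.COLOR_BGR2HSV))
    G=cv2.cvtColor(c["image"],cv2.COLOR_BGR2GRAY)
    D=R&(V<45); W=R&(S<40)&(V>125)
    for nm,M,z in(("dark",D,.05),("white",W,.012)):
        k,L,st,ce=cv2.connectedComponentsWithStats(M.astype(np.uint8))
        for i in range(1,k):
            if st[i,4]<12:continue
            P=pts(c,L==i,z);v=line(P)
            print(n,nm,st[i],"c",P.mean(0).round(4),"ang",np.degrees(np.arctan2(v[1],v[0])).round(1),cv2.minAreaRect((P*1000).astype(np.float32)))
```

```text
top dark [311 247  11  12  94] c [ 0.4644 -0.0632] ang 22.5 ((464.4426574707031, -63.41612243652344), (27.07048988342285, 19.685482025146484), 17.127525329589844)
top white [298 206  15  13  74] c [ 0.5717 -0.0439] ang 53.9 ((571.3292236328125, -43.45098876953125), (34.754295349121094, 23.4530086517334), 56.20645523071289)
top white [301 226  15  24 147] c [ 0.5018 -0.0484] ang 28.7 ((506.6752624511719, -48.224395751953125), (60.47434997558594, 21.347919464111328), 18.004114151000977)
top white [314 259  10  10  66] c [ 0.44   -0.0705] ang 65.8 ((439.7946472167969, -71.27848815917969), (20.22374725341797, 20.973608016967773), 12.722369194030762)
scene dark [242 171   9  19 128] c [ 0.4775 -0.0634] ang 9.4 ((477.16326904296875, -62.94685363769531), (58.353519439697266, 19.50661849975586), 7.950477600097656)
scene white [246 190   6  10  34] c [ 0.4959 -0.0583] ang 16.0 ((496.75177001953125, -58.66692352294922), (30.608285903930664, 8.962032318115234), 13.234127044677734)
```

>>> {"fn": "send_rows", "kwargs": {
  "moves": "87 0 0 0 -6.28;87 0 0 0 -6.28;87 0 0 0 -6.28;87 0 0 0 -6.28;87 0 0 0 -6.28;87 -30 0 -4 0;87 -30 0 -4 0;87 -30 0 -4 0;87 -30 0 -4 0;87 -30 0 -4 0;87 -30 0 -4 0;87 -30 0 -4 0;87 -30 0 -4 0;87 -30 0 -4 0;87 -30 0 -4 0;87 -30 0 -4 0;87 -30 0 -4 0;87 -30 0 -4 0;87 -30 0 -4 0;87 -30 0 -4 0"
}}

```text
time_s: 3.87
position: [0.3417, 0.1969, 0.2229]
tcp_rot: [[-0.308, 0.001, -0.951], [0.951, 0.0, -0.308], [-0.0, -1.0, -0.001]]
force: [0.6, -0.0, -0.5]
opening: 1.002
```

>>> {"fn": "send_rows", "kwargs": {
  "moves": "60 -30 0 -4 0;60 -30 0 -4 0;60 -30 0 -4 0;60 -30 0 -4 0;60 -30 0 -4 0;60 -30 0 -4 0;60 -30 0 -4 0;60 -30 0 -4 0;60 -30 0 -4 0;60 -15 0 -2 0;60 0 0 0 0;60 0 0 0 0"
}}

```text
time_s: 4.87
position: [0.4647, -0.0611, 0.2224]
tcp_rot: [[-0.307, -0.001, -0.952], [0.952, 0.001, -0.307], [0.001, -1.0, 0.001]]
force: [-0.8, 0.1, 0.5]
opening: 0.689
```

```bash
cat >> h.py <<'E'
def plan(x,y,z,h=None):
    s=read_state();R=np.array(s["tcp_rot"]);p=np.array(s["position"]);cur=np.degrees(np.arctan2(-R[1,2],-R[0,2]))
    h=cur if h is None else h; a=np.radians(h)
    B=np.array([[-np.sin(a),0,-np.cos(a)],[np.cos(a),0,-np.sin(a)],[0,-1,0]])
    d=B.T@(np.array([x,y,z])-p)*1000
    print("t",round(s["time_s"],2),"pos",p.round(4),"head",cur.round(2),"down",R[:,1].round(3),"F",np.round(s["force"],1),"op",round(s["opening"]*87,1),"| yaw",round(cur-h,2),"then d",d.round(1))
E
python3 -c "
from h import *
plan(.4655,-.062,.06,18)"
```

```text
t 4.87 pos [ 0.4647 -0.0611  0.2224] head 17.85 down [-0.001  0.001 -1.   ] F [-0.8  0.1  0.5] op 59.9 | yaw -0.15 then d [ -1.1 162.4  -0.5]
```

>>> {"fn": "send_rows", "kwargs": {
  "moves": "60 -1 25 0 0;60 0 30 0 0;60 0 30 0 0;60 0 30 0 0;60 0 30 0 0;60 0 20 0 0;60 0 20 0 0;60 0 14 0 0;60 0 4 0 0;60 0 0 0 0;40 0 0 0 0;30 0 0 0 0;24 0 0 0 0;15 0 0 0 0;10 0 0 0 0;10 0 0 0 0;10 0 0 0 0"
}}

```text
time_s: 6.28
position: [0.4655, -0.0623, 0.0198]
tcp_rot: [[-0.308, 0.0, -0.951], [0.951, -0.0, -0.308], [-0.0, -1.0, -0.0]]
force: [-0.3, 0.8, -0.1]
opening: 0.246
```

>>> {"fn": "send_rows", "kwargs": {
  "moves": "10 0 0 0 0;10 0 0 0 0;10 0 0 0 0;10 0 -10 0 0;10 0 -20 0 0;10 0 -20 0 0;10 0 0 0 0"
}}

```text
time_s: 6.87
position: [0.4667, -0.0625, 0.072]
tcp_rot: [[-0.308, 0.004, -0.951], [0.951, -0.002, -0.308], [-0.003, -1.0, -0.004]]
force: [0.5, 0.2, -4.0]
opening: 0.207
```

Run:
```python
from h import *
plan(.4655,-.062,.06,0)
for n in("top","scene"):
    c=capture(n)
    z=.0505
    for k,dz in(("gauge",0),("blade_tip",.01),("gauge_handle",.0345)):
        for m in mark_of(c,k)[:1]:print(n,k,round(m["p"],2),np.round(at_z(c,m["pixel"],z+dz),4))
    for m in masks_of(c,"gauge_blade")[:1]:
        v=line(pts(c,m["region"],z+.0215));print("blade ang",np.degrees(np.arctan2(v[1],v[0])),m["p"])
    b=c["image"][160:290,230:360] if n=="top" else c["image"][130:240,220:330]
    cv2.imwrite(f"pics/d_{n}.png",cv2.resize(b,(400,400),interpolation=cv2.INTER_CUBIC))
cv2.imwrite("pics/d.png",np.hstack([cv2.imread("pics/d_top.png"),cv2.imread("pics/d_scene.png")]))
```

```text
t 6.87 pos [ 0.4667 -0.0625  0.072 ] head 17.97 down [ 0.004 -0.002 -1.   ] F [ 0.5  0.2 -4. ] op 18.0 | yaw 17.97 then d [ 0.5 12.   1.2]
top gauge 0.64 [ 0.5683 -0.0444  0.0505]
top blade_tip 0.87 [0.4843 0.0408 0.0605]
blade ang -44.02221 0.76
scene gauge 0.74 [ 0.5656 -0.0431  0.0505]
scene blade_tip 0.59 [0.4892 0.0464 0.0605]
scene gauge_handle 0.93 [ 0.4623 -0.0604  0.085 ]
blade ang 11.676001 0.69
```

View pics/d.png

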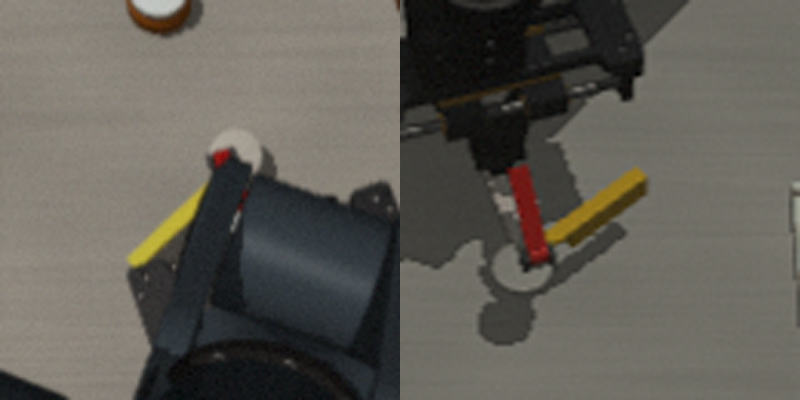

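Run:
```python
from h import *
for n in("top","scene"):
    c=capture(n);H,S,V=cv2.split(cv2.cvtColor(c["image"],cv2.COLOR_BGR2HSV))
    for l in("set_lane","new_lane"):
        r=lane(c,l);print(n,l,r[0],np.round(r[1][0],1),np.round(r[1][1],1),round(r[1][2],2))
        R=masks_of(c,l)[0]["region"].astype(np.uint8);R=cv2.morphologyEx(R,cv2.MORPH_CLOSE,np.ones((9,9)))>0
        M=R&(V<70)&(S<90)
        k,L,st,ce=cv2.connectedComponentsWithStats(M.astype(np.uint8));i=1+np.argmax(st[1:,4])
        P=pts(c,L==i,.016);v=line(P);t=cv2.minAreaRect((P*1000).astype(np.float32));print("  fence",st[i],np.round(t[0],1),np.round(t[1],1),round(t[2],2),"line",np.degrees(np.arctan2(v[1],v[0])).round(2),v[2:].round(4))
```

```text
top set_lane 0.6 [539.5 229.2] [203.4 150.3] 1.01
  fence [216 191   7  59 236] [551.6 170.9] [146.4  15.2] 3.33 line 0.92 [0.5535 0.1712]
top new_lane 0.74 [ 528.4 -283.2] [150.8 197.8] 89.89
  fence [418 193   9  58 261] [ 538.  -335.3] [144.   16.2] 0.47 line 0.4 [ 0.5399 -0.3372]
scene set_lane 0.74 [540.6 224.7] [203.3 153. ] 0.33
  fence [334 189  13  54 265] [560.1 169.2] [160.4  21.2] 4.07 line 1.16 [0.5636 0.1702]
scene new_lane 0.72 [ 532.1 -282.9] [199.4 151.3] 0.2
  fence [131 184  30  53 327] [ 546.8 -314.3] [ 62.  158.9] 89.96 line 2.45 [ 0.562  -0.3368]
```

>>> {"fn": "send_rows", "kwargs": {
  "moves": "10 0 0 0 4;10 0 0 0 5;10 0 0 0 5;10 0 0 0 3.5;10 15 0 0 0;10 25 0 1 0;10 30 0 0 0;10 30 0 1 0;10 30 0 0 0;10 30 0 0 0;10 30 0 0 0;10 30 0 0 0;10 25 0 0 0;10 15 0 0 0;10 0 0 0 0;10 0 0 0 0;10 0 15 0 0;10 0 15 0 0;10 0 9 0 0;10 0 0 0 0"
}}

```text
time_s: 9.53
position: [0.46, 0.1965, 0.0289]
tcp_rot: [[-0.006, -0.004, -1.0], [1.0, -0.001, -0.006], [-0.001, -1.0, 0.004]]
force: [-0.8, -0.6, -3.3]
opening: 0.204
```

Run:
```python
from h import *
plan(.462,.198,.0258,.5)
c=capture("scene")
b=c["image"][150:265,280:395]
cv2.imwrite("pics/e.png",cv2.resize(b,(600,600),interpolation=cv2.INTER_CUBIC))
```

```text
t 9.53 pos [0.46   0.1965 0.0289] head 0.36 down [-0.004 -0.001 -1.   ] F [-0.8 -0.6 -3.3] op 17.7 | yaw -0.14 then d [ 1.5  3.1 -2. ]
```

View pics/e.png

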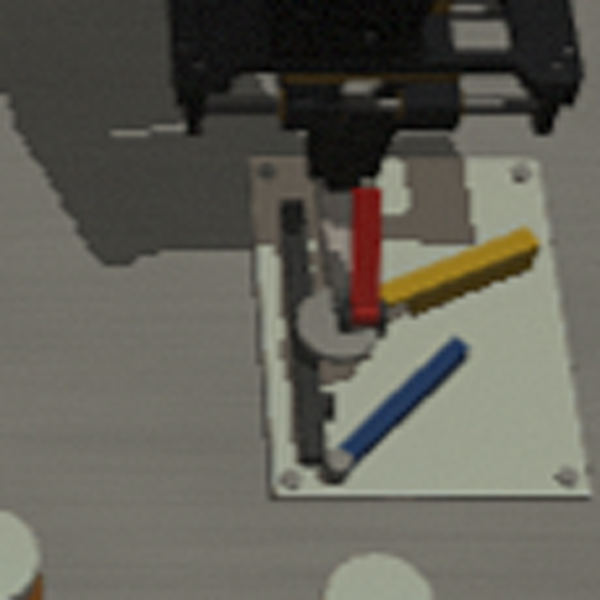

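>>> {"fn": "send_rows", "kwargs": {
  "moves": "10 0 2 0 0;10 0 1 0 0;10 -3 0 0 0;10 -2 0 0 0;10 -1 0 0 0;10 -1 0 0 0;10 0 0 0 0"
}}

```text
time_s: 10.17
position: [0.4615, 0.1906, 0.0278]
tcp_rot: [[-0.008, 0.0, -1.0], [1.0, 0.0, -0.008], [0.0, -1.0, -0.0]]
force: [0.3, 0.1, -4.0]
opening: 0.202
```

>>> {"fn": "send_rows", "kwargs": {
  "moves": "10 -1 0 0 0;10 -1 0 0 0;10 0 0 0 0"
}}

```text
time_s: 10.42
position: [0.4615, 0.1892, 0.0276]
tcp_rot: [[-0.007, 0.0, -1.0], [1.0, 0.001, -0.007], [0.001, -1.0, -0.0]]
force: [-0.8, 2.4, -3.5]
opening: 0.203
```

>>> {"fn": "send_rows", "kwargs": {
  "moves": "10 -1 0 0 0;10 -1 0 0 0;10 0 0 0 0"
}}

```text
time_s: 10.67
position: [0.4615, 0.1889, 0.0277]
tcp_rot: [[-0.006, 0.001, -1.0], [1.0, 0.003, -0.006], [0.003, -1.0, -0.001]]
force: [-1.3, 11.3, -2.2]
opening: 0.205
```

>>> {"fn": "send_rows", "kwargs": {
  "moves": "10 1.5 0 0 0;10 0 1 0 0;10 0 1 0 0;10 0 0 0 0"
}}

```text
time_s: 11.0
position: [0.4618, 0.1891, 0.0257]
tcp_rot: [[-0.007, 0.001, -1.0], [1.0, 0.001, -0.007], [0.001, -1.0, -0.001]]
force: [-0.9, 7.3, -1.8]
opening: 0.204
```

>>> {"fn": "send_rows", "kwargs": {
  "moves": "10 0 0 -5 0;10 0 0 -5 0;10 0 0 -5 0;10 0 0 -5 0;10 0 0 -4 0;10 0 0 -4 0;10 0 0 -4 0;10 0 0 -4 0;10 0 0 0 0"
}}

```text
time_s: 11.75
position: [0.4888, 0.1893, 0.0256]
tcp_rot: [[-0.006, -0.017, -1.0], [1.0, 0.0, -0.006], [0.0, -1.0, 0.017]]
force: [-12.9, 8.1, 11.5]
opening: 0.204
```

Run:
```python
from h import *
plan(.525,.189,.0258,.5);print(read_state()["moment"])
c=capture("scene")
b=c["image"][150:265,280:395]
cv2.imwrite("pics/f.png",cv2.resize(b,(600,600),interpolation=cv2.INTER_CUBIC))
```

```text
t 11.75 pos [0.4888 0.1893 0.0256] head 0.35 down [-0.017  0.    -1.   ] F [-12.9   8.1  11.5] op 17.7 | yaw -0.15 then d [ -0.7  -0.2 -36.2]
[ 1.48964572  2.16148409 -0.11559979]
```

View pics/f.png

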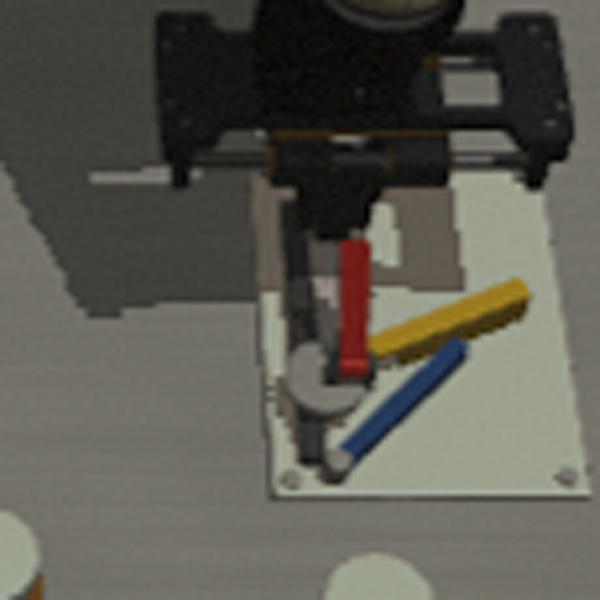

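>>> {"fn": "send_rows", "kwargs": {
  "moves": "10 1 0 0 0;10 0 -1 0 0;10 0 -1 0 0;10 0 0 0 0;10 0 0 0 0"
}}

```text
time_s: 12.22
position: [0.4929, 0.1895, 0.0266]
tcp_rot: [[-0.008, -0.009, -1.0], [1.0, -0.001, -0.008], [-0.001, -1.0, 0.009]]
force: [-4.8, 4.2, -3.0]
opening: 0.202
```

>>> {"fn": "send_rows", "kwargs": {
  "moves": "10 0 0 -3 0;10 0 0 -3 0;10 0 0 -3 0;10 0 0 -3 0;10 0 0 0 0"
}}

```text
time_s: 12.63
position: [0.506, 0.1896, 0.0265]
tcp_rot: [[-0.007, -0.008, -1.0], [1.0, -0.0, -0.007], [-0.0, -1.0, 0.008]]
force: [-3.3, 3.7, -3.7]
opening: 0.199
```

>>> {"fn": "send_rows", "kwargs": {
  "moves": "10 0 0 -3 0;10 0 0 -3 0;10 0 0 -3 0;10 0 0 -2 0;10 0 0 0 0"
}}

```text
time_s: 13.05
position: [0.5172, 0.1896, 0.0265]
tcp_rot: [[-0.007, -0.007, -1.0], [1.0, -0.0, -0.007], [-0.0, -1.0, 0.007]]
force: [-4.1, 3.6, -4.5]
opening: 0.203
```

>>> {"fn": "send_rows", "kwargs": {
  "moves": "10 0 0 -2 0;10 0 0 -2 0;10 0 0 -2 0;10 0 0 0 0"
}}

```text
time_s: 13.38
position: [0.525, 0.1896, 0.027]
tcp_rot: [[-0.008, -0.003, -1.0], [1.0, -0.0, -0.008], [-0.0, -1.0, 0.003]]
force: [-3.2, 2.5, -6.1]
opening: 0.205
```

>>> {"fn": "send_rows", "kwargs": {
  "moves": "10 0 0 -2 0;10 0 0 -2 0;10 0 0 -2 0;10 0 0 0 0"
}}

```text
time_s: 13.72
position: [0.5259, 0.1895, 0.0268]
tcp_rot: [[-0.007, -0.014, -1.0], [1.0, -0.001, -0.007], [-0.001, -1.0, 0.014]]
force: [-10.4, 2.5, 1.2]
opening: 0.207
```

Run:
```python
from h import *
plan(.525,.189,.0258,.5);print(read_state()["moment"])
c=capture("scene")
b=c["image"][150:265,280:395]
cv2.imwrite("pics/g.png",cv2.resize(b,(600,600),interpolation=cv2.INTER_CUBIC))
```

```text
t 13.72 pos [0.5259 0.1895 0.0268] head 0.4 down [-0.014 -0.001 -1.   ] F [-10.4   2.5   1.2] op 18.0 | yaw -0.1 then d [-0.5  1.   0.9]
[ 0.53218529  1.94213319 -0.15717918]
```

View pics/g.png

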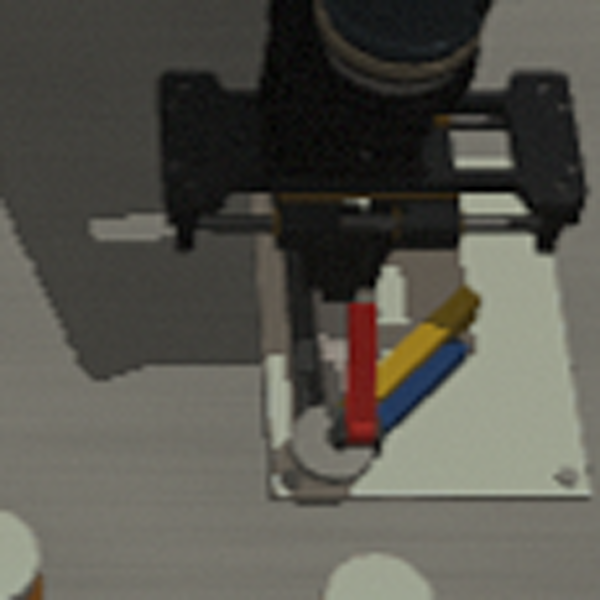

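>>> {"fn": "send_rows", "kwargs": {
  "moves": "10 0 1 0 0;10 -1 0 0 0;10 0 0 0 0;10 0 0 0 0"
}}

```text
time_s: 14.1
position: [0.526, 0.1894, 0.0261]
tcp_rot: [[-0.006, -0.013, -1.0], [1.0, 0.0, -0.006], [0.0, -1.0, 0.013]]
force: [-11.4, 6.5, 2.9]
opening: 0.206
```

>>> {"fn": "send_rows", "kwargs": {
  "moves": "22 0 0 0 0;26 0 0 0 0;30 0 0 0 0;40 0 0 0 0;40 0 0 0 0;40 0 0 0 0"
}}

```text
time_s: 14.6
position: [0.5334, 0.1886, 0.0269]
tcp_rot: [[-0.008, 0.002, -1.0], [1.0, 0.0, -0.008], [-0.0, -1.0, -0.002]]
force: [0.0, 0.4, -0.4]
opening: 0.436
```

>>> {"fn": "send_rows", "kwargs": {
  "moves": "40 0 -15 0 0;40 0 -25 0 0;30 0 -30 0 0;10 0 -30 0 0;0 0 -8 0 0;0 0.5 0 -15 0;0 0 0 -20 0;0 0 0 -15.5 0;0 0 0 0 0;0 0 0 0 0;0 0 0 0 0"
}}

```text
time_s: 15.52
position: [0.5812, 0.1896, 0.1337]
tcp_rot: [[-0.008, -0.003, -1.0], [1.0, -0.0, -0.008], [-0.0, -1.0, 0.003]]
force: [0.0, 0.8, 0.1]
opening: 0.009
```

Run:
```python
from h import *
plan(.584,.1894,.043,.4)
for n in("top","scene"):
    c=capture(n)
    for k,z in(("clamp_tip",.085),("blade_tip",.016),("gauge_handle",.0405)):
        for m in mark_of(c,k)[:1]:print(n,k,m["pixel"],round(m["p"],2),np.round(at_z(c,m["pixel"],z),4))
    b=c["image"][140:255,280:395] if n=="scene" else c["image"][165:270,170:275]
    cv2.imwrite(f"pics/h_{n}.png",cv2.resize(b,(400,400),interpolation=cv2.INTER_CUBIC))
cv2.imwrite("pics/h.png",np.hstack([cv2.imread("pics/h_top.png"),cv2.imread("pics/h_scene.png")]))
```

```text
t 15.52 pos [0.5812 0.1896 0.1337] head 0.44 down [-0.003 -0.    -1.   ] F [0.  0.8 0.1] op 0.8 | yaw 0.04 then d [-0.2 90.7 -2.8]
top clamp_tip [255.4, 464.9] 0.35 [ 0.4483 -0.412   0.085 ]
top gauge_handle [228.8, 214.1] 0.54 [0.5267 0.1825 0.0405]
scene clamp_tip [208.3, 352.1] 0.73 [0.5866 0.1945 0.085 ]
scene blade_tip [210.5, 373.6] 0.55 [0.5469 0.263  0.016 ]
scene gauge_handle [198.4, 345.4] 0.75 [0.5269 0.1892 0.0405]
```

View pics/h.png

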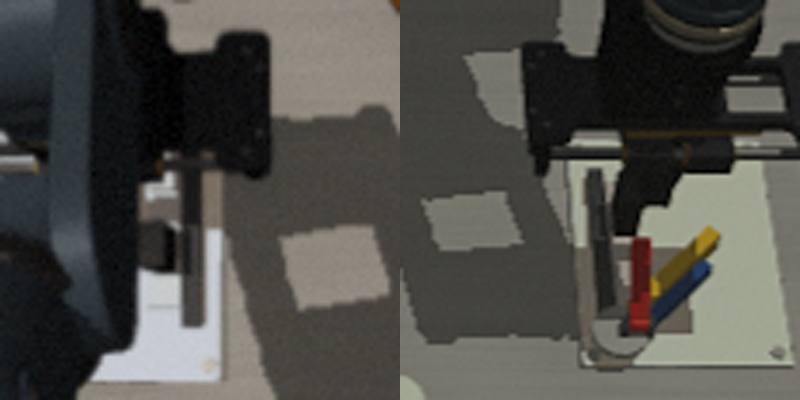

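>>> {"fn": "send_rows", "kwargs": {
  "moves": "0 0 15 -4 0;0 0 15 0 0;0 0 15 0 0;0 0 10 0 0;0 0 8 0 0;0 0 8 0 0;0 0 8 0 0;0 0 5 0 0;0 0 4 0 0;0 0 2 0 0;0 0 0 0 0"
}}

```text
time_s: 16.83
position: [0.587, 0.1898, 0.0442]
tcp_rot: [[-0.008, 0.0, -1.0], [1.0, -0.0, -0.008], [-0.0, -1.0, -0.0]]
force: [0.8, 0.1, 0.4]
opening: 0.004
```

>>> {"fn": "send_rows", "kwargs": {
  "moves": "0 0 1 0 0;0 0 1 0 0;0 0 0 0 0"
}}

```text
time_s: 17.08
position: [0.5875, 0.1899, 0.0433]
tcp_rot: [[-0.008, 0.001, -1.0], [1.0, 0.0, -0.008], [0.0, -1.0, -0.001]]
force: [-0.4, 0.1, 2.4]
opening: 0.002
```

>>> {"fn": "send_rows", "kwargs": {
  "moves": "0 0 1 0 0;0 0 1 0 0;0 0 0 0 0"
}}

```text
time_s: 17.33
position: [0.5877, 0.19, 0.0429]
tcp_rot: [[-0.008, 0.002, -1.0], [1.0, 0.0, -0.008], [0.0, -1.0, -0.002]]
force: [-2.9, -0.9, 12.7]
opening: 0.008
```

>>> {"fn": "send_rows", "kwargs": {
  "moves": "0 0 -10 0 0;0 0 -20 0 0;0 0 -30 0 0;0 0 -30 20 0;0 0 -20 30 0;0 0 -20 40 0;40 0 -20 40 0;40 0 0 30 0;40 0 0 0 0;40 0 0 0 0"
}}

```text
time_s: 18.17
position: [0.4309, 0.1887, 0.1886]
tcp_rot: [[-0.009, 0.001, -1.0], [1.0, 0.0, -0.009], [0.0, -1.0, -0.001]]
force: [0.1, -0.2, -0.0]
opening: 0.222
```

Run:
```python
from h import *
plan(.5268,.1894,.025,.4)
for n in("top","scene"):
    c=capture(n)
    for k,z in(("gauge",.006),("set_lane_corner",.006),("clamp_tip",.04),("blade_tip",.016),("set_guide_tip",.018),("gauge_handle",.0405)):
        for m in mark_of(c,k)[:1]:print(n,k,round(m["p"],2),np.round(at_z(c,m["pixel"],z),4))
    for k,z in(("gauge_blade",.0275),("set_guide",.018)):
        for m in masks_of(c,k)[:1]:
            v=line(pts(c,m["region"],z));print(k,"ang",np.degrees(np.arctan2(v[1],v[0])),m["p"])
    b=c["image"][160:260,290:390] if n=="scene" else c["image"][170:270,160:260]
    cv2.imwrite(f"pics/i_{n}.png",cv2.resize(b,(400,400),interpolation=cv2.INTER_CUBIC))
cv2.imwrite("pics/i.png",np.hstack([cv2.imread("pics/i_top.png"),cv2.imread("pics/i_scene.png")]))
```

```text
t 18.17 pos [0.4309 0.1887 0.1886] head 0.5 down [ 0.001  0.    -1.   ] F [ 0.1 -0.2 -0. ] op 19.3 | yaw 0.1 then d [  0.  163.6 -95.9]
top gauge 0.9 [0.6316 0.1794 0.006 ]
top set_lane_corner 0.77 [0.6213 0.1731 0.006 ]
top clamp_tip 0.73 [0.5663 0.1905 0.04  ]
top blade_tip 0.75 [0.5358 0.2621 0.016 ]
top set_guide_tip 0.46 [0.5536 0.2491 0.018 ]
top gauge_handle 0.76 [0.5292 0.1838 0.0405]
gauge_blade ang -1.4663739 0.73
set_guide ang -31.298077 0.55
scene gauge 0.94 [0.6278 0.1758 0.006 ]
scene set_lane_corner 0.74 [ 0.6306 -0.4283  0.006 ]
scene clamp_tip 0.57 [0.5705 0.2198 0.04  ]
scene blade_tip 0.75 [0.5458 0.2585 0.016 ]
scene set_guide_tip 0.63 [0.556  0.2466 0.018 ]
scene gauge_handle 0.56 [0.521  0.1862 0.0405]
gauge_blade ang -41.270695 0.52
set_guide ang -40.67712 0.48
```

View pics/i.png

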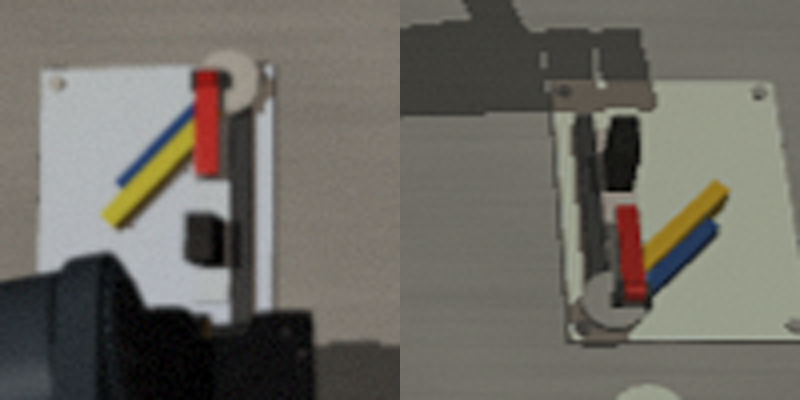

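```bash
cat >> h.py <<'E'
HUE=dict(yellow=(20,35,.0275),blue=(100,130,.018),green=(55,95,.018))
def colang(c,name,box,verbose=True):  # box: xmin,xmax,ymin,ymax ; min-area-rect & line angle of coloured bar at its top height
    lo,hi,z=HUE[name];M=cv2.inRange(cv2.cvtColor(c["image"],cv2.COLOR_BGR2HSV),(lo,90,50 if name!="green" else 30),(hi,255,255))
    P=pts(c,M,z);P=P[(P[:,0]>box[0])&(P[:,0]<box[1])&(P[:,1]>box[2])&(P[:,1]<box[3])]
    v=line(P);r=cv2.minAreaRect((P*1000).astype(np.float32));print(name,len(P),"ang",np.degrees(np.arctan2(v[1],v[0])).round(2),"c",v[2:].round(4),"rect",np.round(r[1],1),round(r[2],1))
E
python3 - <<'E'
from h import *
for n in("top","scene"):
    c=capture(n);print(n)
    for k in("yellow","blue"):colang(c,k,(.5,.66,.15,.3))
    colang(c,"green",(.5,.66,-.36,-.23))
E
```

```text
top
yellow 185 ang -40.85 c [0.5625 0.2292] rect [16.2 78.9] 44.8
blue 41 ang -44.25 c [0.5866 0.2259] rect [ 3.7 62.1] 44.8
green 102 ang -25.99 c [ 0.5699 -0.3046] rect [ 7.9 86.6] 63.7
scene
yellow 152 ang -44.76 c [0.5686 0.2268] rect [15.7 79.8] 44.3
blue 92 ang -43.01 c [0.5874 0.2229] rect [10.8 62.4] 46.5
green 76 ang -25.98 c [ 0.575  -0.3085] rect [ 8.5 84.6] 63.8
```

>>> {"fn": "send_rows", "kwargs": {
  "moves": "40 0 0 -20 0;40 0 0 -30 0;40 0 0 -30 0;40 0 0 -16 0;40 0 20 0 0;40 0 30 0 0;40 0 30 0 0;40 0 30 0 0;40 0 20 0 0;40 0 15 0 0;40 0 12 0 0;40 0 6 0 0;40 0 0 0 0;30 0 0 0 0;24 0 0 0 0;18 0 0 0 0;12 0 0 0 0;12 0 0 0 0;12 0 0 0 0;12 0 0 0 0"
}}

```text
time_s: 20.83
position: [0.529, 0.1895, 0.0257]
tcp_rot: [[-0.008, 0.002, -1.0], [1.0, 0.0, -0.008], [0.0, -1.0, -0.002]]
force: [-0.0, 0.8, 5.7]
opening: 0.204
```

>>> {"fn": "send_rows", "kwargs": {
  "moves": "12 0 -0.5 0 0;12 0 0 3 0;12 0.5 0 4 0;12 0 -4 0 0;12 0 -10 0 0;12 0 -15 0 0;12 0 -15 0 0;12 0 -15 0 0;12 -10 0 0 0;12 -20 0 5 0;12 -25 0 5 0;12 -30 0 5 0;12 -30 0 5 0;12 -30 0 5 0;12 -30 0 5 0;12 -30 0 5 0;12 -30 0 5 0;12 -30 0 5 0;12 -30 0 5 0;12 -30 0 5 0"
}}

```text
time_s: 22.5
position: [0.4669, -0.137, 0.0837]
tcp_rot: [[-0.008, -0.003, -1.0], [1.0, 0.001, -0.008], [0.001, -1.0, 0.003]]
force: [0.3, 0.6, -3.6]
opening: 0.204
```

>>> {"fn": "send_rows", "kwargs": {
  "moves": "12 -30 0 5 0;12 -30 0 4 0;12 -30 0 3 0;12 -30 0 0 0;12 -25 0 0 0;12 -20 0 0 0;12 -15 0 0 0;12 0 0 0 0;12 0 0 0 0"
}}

```text
time_s: 23.25
position: [0.4572, -0.3156, 0.0837]
tcp_rot: [[-0.006, -0.002, -1.0], [1.0, 0.002, -0.006], [0.002, -1.0, 0.002]]
force: [0.2, 1.1, -4.3]
opening: 0.204
```

Run:
```python
from h import *
plan(.455,-.311,.0295,.4)
```

```text
t 23.25 pos [ 0.4572 -0.3156  0.0837] head 0.36 down [-0.002  0.002 -1.   ] F [ 0.2  1.1 -4.3] op 17.8 | yaw -0.04 then d [ 4.6 54.2  2.2]
```

>>> {"fn": "send_rows", "kwargs": {
  "moves": "12 4.5 10 2 0;12 0 20 0 0;12 0 15 0 0;12 0 7 0 0;12 0 2 0 0;12 0 0 0 0"
}}

```text
time_s: 23.75
position: [0.4559, -0.3099, 0.0298]
tcp_rot: [[-0.009, -0.002, -1.0], [1.0, 0.002, -0.009], [0.002, -1.0, 0.002]]
force: [-0.5, 0.5, -3.7]
opening: 0.204
```

Run:
```python
from h import *
plan(.455,-.311,.0257,.4)
c=capture("scene");print(colang(c,"yellow",(.4,.66,-.36,-.2)),colang(c,"green",(.5,.66,-.36,-.23)))
b=c["image"][150:265,95:210]
cv2.imwrite("pics/j.png",cv2.resize(b,(600,600),interpolation=cv2.INTER_CUBIC))
```

```text
t 23.75 pos [ 0.4559 -0.3099  0.0298] head 0.51 down [-0.002  0.002 -1.   ] F [-0.5  0.5 -3.7] op 17.8 | yaw 0.11 then d [-1.1  4.1  0.9]
yellow 265 ang -44.22 c [ 0.4882 -0.2634] rect [ 64.  124.7] 84.3
green 88 ang -26.79 c [ 0.5734 -0.3074] rect [ 8.5 84.6] 63.7
None None
```

View pics/j.png

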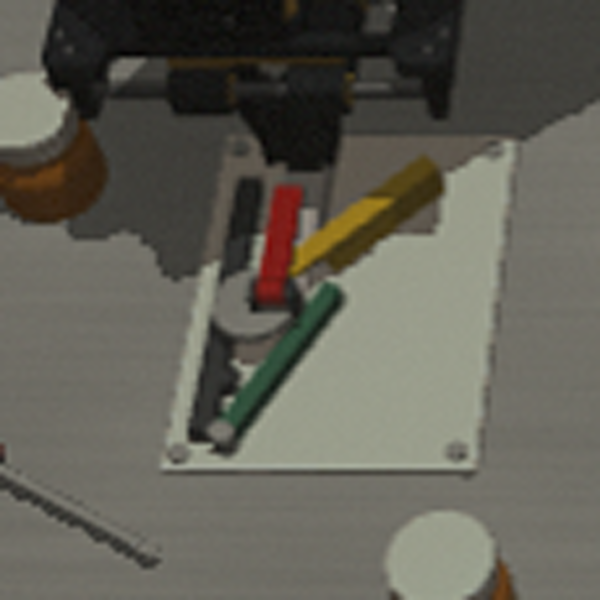

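>>> {"fn": "send_rows", "kwargs": {
  "moves": "12 -3 2 0 0;12 -3 1 0 0;12 -2 0 0 0;12 -1 0 0 0;12 -1 0 0 0;12 0 0 0 0"
}}

```text
time_s: 24.3
position: [0.4565, -0.3217, 0.0275]
tcp_rot: [[-0.007, 0.0, -1.0], [1.0, -0.0, -0.007], [-0.0, -1.0, -0.0]]
force: [-0.8, 0.7, -4.1]
opening: 0.202
```

>>> {"fn": "send_rows", "kwargs": {
  "moves": "12 -1 0 0 0;12 -1 0 0 0;12 0 0 0 0"
}}

```text
time_s: 24.55
position: [0.4562, -0.3229, 0.0273]
tcp_rot: [[-0.008, -0.0, -1.0], [1.0, 0.001, -0.008], [0.001, -1.0, 0.0]]
force: [1.2, 0.5, -2.9]
opening: 0.206
```

>>> {"fn": "send_rows", "kwargs": {
  "moves": "12 -1 0 0 0;12 -1 0 0 0;12 0 0 0 0"
}}

```text
time_s: 24.8
position: [0.456, -0.3231, 0.0272]
tcp_rot: [[-0.007, -0.001, -1.0], [1.0, 0.004, -0.007], [0.004, -1.0, 0.001]]
force: [2.0, 5.6, -1.0]
opening: 0.205
```

>>> {"fn": "send_rows", "kwargs": {
  "moves": "12 -1 0 0 0;12 0 0 0 0"
}}

```text
time_s: 24.97
position: [0.456, -0.3231, 0.0272]
tcp_rot: [[-0.007, -0.002, -1.0], [1.0, 0.005, -0.007], [0.005, -1.0, 0.002]]
force: [2.1, 7.8, -0.7]
opening: 0.204
```

>>> {"fn": "send_rows", "kwargs": {
  "moves": "12 1 0.3 0 0;12 0 0 -3 0;12 0 0 -4 0;12 0 0 -4 0;12 0 0 -4 0;12 0 0 -4 0;12 0 0 0 0"
}}

```text
time_s: 25.55
position: [0.4744, -0.323, 0.0262]
tcp_rot: [[-0.008, -0.004, -1.0], [1.0, 0.004, -0.008], [0.004, -1.0, 0.004]]
force: [-0.8, 5.1, -3.6]
opening: 0.207
```

>>> {"fn": "send_rows", "kwargs": {
  "moves": "12 0 0 -4 0;12 0 0 -4 0;12 0 0 -4 0;12 0 0 -3 0;12 0 0 -3 0;12 0 0 0 0"
}}

```text
time_s: 26.05
position: [0.492, -0.323, 0.0263]
tcp_rot: [[-0.007, -0.004, -1.0], [1.0, 0.004, -0.007], [0.004, -1.0, 0.004]]
force: [-2.3, 5.6, -3.6]
opening: 0.203
```

>>> {"fn": "send_rows", "kwargs": {
  "moves": "12 0 0 -4 0;12 0 0 -4 0;12 0 0 -3 0;12 0 0 -3 0;12 0 0 -3 0;12 0 0 0 0"
}}

```text
time_s: 26.55
position: [0.5091, -0.3229, 0.0262]
tcp_rot: [[-0.007, -0.004, -1.0], [1.0, 0.004, -0.007], [0.004, -1.0, 0.004]]
force: [-2.8, 4.8, -2.1]
opening: 0.207
```

>>> {"fn": "send_rows", "kwargs": {
  "moves": "12 0 0 -2 0;12 0 0 -2 0;12 0 0 -2 0;12 0 0 -2 0;12 0 0 0 0;12 0 0 0 0"
}}

```text
time_s: 27.05
position: [0.5169, -0.3229, 0.0262]
tcp_rot: [[-0.007, -0.004, -1.0], [1.0, 0.004, -0.007], [0.004, -1.0, 0.004]]
force: [-2.5, 3.9, -2.2]
opening: 0.206
```

>>> {"fn": "send_rows", "kwargs": {
  "moves": "12 0 0 -2 0;12 0 0 -2 0;12 0 0 -1 0;12 0 0 0 0;12 0 0 0 0"
}}

```text
time_s: 27.47
position: [0.5186, -0.3229, 0.0263]
tcp_rot: [[-0.008, -0.01, -1.0], [1.0, 0.005, -0.008], [0.005, -1.0, 0.01]]
force: [-10.5, 3.1, 2.5]
opening: 0.206
```

>>> {"fn": "send_rows", "kwargs": {
  "moves": "12 0 0 -2 0;12 0 0 -1 0;12 0 0 0 0;12 0 0 0 0"
}}

```text
time_s: 27.8
position: [0.5188, -0.3228, 0.0266]
tcp_rot: [[-0.009, -0.016, -1.0], [1.0, 0.006, -0.009], [0.007, -1.0, 0.016]]
force: [-16.5, 0.3, 6.3]
opening: 0.204
```

>>> {"fn": "send_rows", "kwargs": {
  "moves": "12 -1 0.5 2 0;12 -1 0.3 0 0;12 0 0 0 0;12 0 0 0 0"
}}

```text
time_s: 28.13
position: [0.5186, -0.3229, 0.0263]
tcp_rot: [[-0.008, -0.012, -1.0], [1.0, 0.009, -0.008], [0.009, -1.0, 0.012]]
force: [-12.3, 6.1, 9.4]
opening: 0.201
```

>>> {"fn": "send_rows", "kwargs": {
  "moves": "22 0 0 0 0;26 0 0 0 0;30 0 0 0 0;40 0 0 0 0;40 0 0 0 0;40 0 0 0 0;40 0 0 0 0;40 0 -10 0 0;40 0 -25 0 0;40 0 -30 0 0;40 0 -30 20 0;40 0 -30 30 0;40 0 -20 40 0;40 0 0 40 0;40 0 0 0 0;40 0 0 0 0"
}}

```text
time_s: 29.47
position: [0.3963, -0.3277, 0.1706]
tcp_rot: [[-0.005, 0.001, -1.0], [1.0, -0.001, -0.005], [-0.001, -1.0, -0.001]]
force: [0.4, -0.6, 0.1]
opening: 0.461
```

Run:
```python
from h import *
plan(.51,-.3229,.0257,.4)
for n in("top","scene"):
    c=capture(n);print(n)
    for k,z in(("gauge",.006),("new_lane_corner",.006),("blade_tip",.016),("new_guide_tip",.018),("gauge_handle",.0405)):
        for m in mark_of(c,k)[:1]:print(n,k,round(m["p"],2),np.round(at_z(c,m["pixel"],z),4))
    colang(c,"yellow",(.5,.66,-.33,-.2));colang(c,"green",(.5,.66,-.36,-.2));colang(c,"blue",(.5,.66,.15,.3))
    b=c["image"][160:260,105:205] if n=="scene" else c["image"][170:270,350:450]
    cv2.imwrite(f"pics/k_{n}.png",cv2.resize(b,(400,400),interpolation=cv2.INTER_CUBIC))
cv2.imwrite("pics/k.png",np.hstack([cv2.imread("pics/k_top.png"),cv2.imread("pics/k_scene.png")]))
```

```text
t 29.47 pos [ 0.3963 -0.3277  0.1706] head 0.29 down [ 0.001 -0.001 -1.   ] F [ 0.4 -0.6  0.1] op 40.1 | yaw -0.11 then d [   4.   144.9 -113.8]
top
top gauge 0.58 [ 0.7064 -0.2114  0.006 ]
top new_lane_corner 0.65 [ 0.6093 -0.333   0.006 ]
top blade_tip 0.52 [ 0.5349 -0.2531  0.016 ]
top new_guide_tip 0.55 [ 0.5484 -0.2655  0.018 ]
yellow 198 ang -43.89 c [ 0.5585 -0.2859] rect [14.2 91. ] 45.4
green 73 ang -43.97 c [ 0.5738 -0.286 ] rect [ 7.  66.2] 46.3
blue 132 ang -44.42 c [0.5909 0.2179] rect [ 9.2 86.9] 44.8
scene
scene gauge 0.82 [ 0.6202 -0.3319  0.006 ]
scene new_lane_corner 0.67 [ 0.6208 -0.3351  0.006 ]
scene blade_tip 0.78 [ 0.5328 -0.2455  0.016 ]
scene new_guide_tip 0.43 [ 0.5472 -0.2723  0.018 ]
scene gauge_handle 0.84 [ 0.5029 -0.3189  0.0405]
yellow 220 ang -46.99 c [ 0.5613 -0.2856] rect [24.3 90.1] 44.5
green 60 ang -44.72 c [ 0.5763 -0.2888] rect [ 7.6 64.6] 44.5
blue 118 ang -43.92 c [0.5947 0.216 ] rect [ 9.1 83.9] 46.7
```

View pics/k.png

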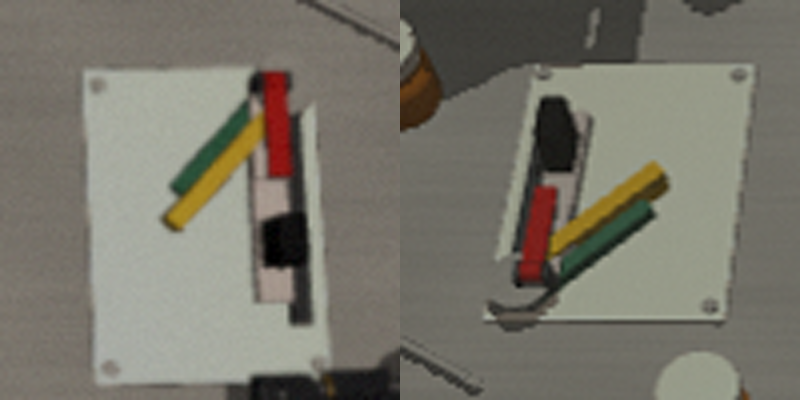

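```bash
python3 -c "
from h import *
print(hand_in())"
```

```text
the job is handed in; nothing more can be done
None
```

I copied the blue guide's angle to the green one with the gauge and handed the job in. The last move ended at 29.5 s, with the gripper open and clear of everything.

- **Blue lane:** I slid the gauge along the fence until it met the stop, which turned its blade onto the blue guide. I then pressed the clamp lever flat: the force rose to about 12.7 N, with the lever top at its expected height.
- **Green lane:** I carried the locked gauge over and slid it home until it met the stop (10–16 N) while pressing it lightly against the fence. Its blade swung the green guide open, and I let go of it there.

**Last checks:**
- **Green angle:** the camera fits gave 44.0° and 44.7° for the green guide, against 44.4° and 43.9° for the blue one. They agree only to about 1°, and earlier fits of the blue guide scattered by 1–2° too.
- **Blade along the green guide:** it looks parallel in both pictures. The fits gave 43.9° from the top camera and 47.0° from the scene camera. The second disagrees by about 2°; the red clamp base hides part of the blade there, and the box fit gives about 45° instead.
- **Seating:** the stock lies along the fence. Where it met the stop agrees with the spacing between the lanes to 1 mm along them and 2 mm across.
- **Clamp:** the lever still lies flat.
- **Not checked:** I did not re-measure the jars, lid stack or screwdriver. Nothing in the pictures or forces suggested they were touched.

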